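# Swing the transfer track round and slide the watch carrier into its dock

### The job

Swing the pivoting track round its pin, by pushing it near its outer corner, until its open end lines up with the mouth of the fixed dock. Then slide the carrier with the watch along the track, without lifting it, into the dock until it is fully home against the end stop, and let go. Leave the other things on the bench where they are.

Things in the scene. Friction and masses are not known exactly. Their poses are not given: they have to be found in the camera images.
- track: aluminium swivel track, a shallow channel 84 mm wide, turning flat about a steel pin at its rounded end. Origin: pin axis at bench level; x runs along it to the open outer end at 152 mm, y left, z up. Floor top 14 mm above the bench (underside 5); rails at y = 32 to 42 mm each side, x = 30 to 152 mm, 34 mm high. Pin head: 13 mm radius, 22 mm high. Stiff: 2 N at a corner turns it; it stays put
- track_end (a point): middle of the floor's edge at the track's open outer end, 14 mm above the bench, 152 mm from the pin; the outer corners lie 42 mm to either side of it. At the start the dock is 0.6 to 0.95 rad clockwise of the track seen from above, so the rail on the +y side must be pushed from outside
- dock: dark steel dock fixed to the bench, a channel with a closed far end. Origin: on the same pin axis at bench level (not on the dock itself); x points from the pin through the dock's middle, z up. The track is lined up when both x axes agree. Mouth at x = 158 mm, face of the 40 mm high end stop at x = 245 mm; foot 120 mm wide
- dock_mouth (a point): middle of the floor's edge at the dock's mouth, 158 mm from the pin. The dock's floor is 12.7 mm above the bench; its side walls are 66 mm apart and 34 mm high (above the bench), flared to about 75 mm at the mouth
- carrier_mid (a point): centre of the carrier, a loose grey plastic tray 80 mm long (x), 60 wide (y), 32 high, 0.15 to 0.5 kg, with a watch fixed in it (top 3 mm above the rim). The point is 16 mm above its underside and 40 mm from its flat front and rear faces. It starts on the track between the rails, 95 to 105 mm from the pin; fully home, touching the stop, it is at x = 205 mm of the dock
- wood_block: bystander: beech block with drill holes, 60 x 110 x 40 mm, origin under its centre
- parts_tin: bystander: small round white tin, 50 mm wide, 21 mm high, origin under its centre
- marker: bystander: marker pen lying on the bench, 134 mm long, origin under its centre
- dishes: bystander: two stacked white dishes, 98 mm wide, 36 mm high, origin under their centre
- lever_press: fixed green lever press at the left of the bench, an obstacle to go round: a foot with a column and head up to 255 mm high, reaching about 110 mm from its origin (under the ram, at bench level); its lever sticks out to the back left, up to 330 mm high

How it is judged:
By the outcome, as a careful person would: the job done as asked, in the order asked, and still so for the second after the job is handed in, with the robot touching nothing.
It also fails if it takes over 54 s, if anything falls off the work surface, if the arm or the gripper's body presses on something with over 40 N, if the wrist force passes 120 N, or if a joint passes its speed limit or range.

### The arm

A 6-joint arm with a two-finger parallel gripper is mounted at the origin on a cart in front of the work surface, level with it; the furniture and walls round the work are solid. World frame = base frame: x ahead of the robot, y to its left, z up, the work surface at z = 0. Lengths are in m, angles in rad, forces in N, time in s.
With the tool pointing down it reaches from about 0.275 to 0.875 m from the base axis. Payload 12.5 kg.
Tool frame: the origin (TCP) lies on the centre line of the jaws, within the pads' length; the fingertips stand r.finger_overhang ahead of it and the grasp point (between the pads) lies 3 mm ahead of it (r.finger_overhang is the distance from the TCP to the fingertips, in m); z points along the fingers, y is the direction in which the jaws open and shut (so a half turn about z gives the same grasp; the last joint's range is limited). The gripper opens to 85 mm and grips with 20 to 120 N. Pads are 22 mm wide; open, the fingers measure 114 mm over their backs; the gripper's body (76 mm by 85 mm) begins 54 mm behind the grasp point. The pads swing forward as they close: fully open they stand 13 mm farther back than shut.
Start: joints at [-1.247, 0.351, 1.652, -0, 1.139, -0.085], TCP at [0.219, -0.505, 0.253] pointing down, gripper open.
Joint ranges: [-2.75, 2.75], [-0.79, 2.1], [0.01, 2.65], [-1.57, 4.71], [0.07, 3.14], [-2.87, 2.87]. Speed limits (rad/s): [2.22, 2.22, 2.79, 3.14, 3.14, 3.14].

### API

Orientations are given as a unit quaternion [x, y, z, w].
In Python, from cell import r, optics gives the robot as it stands. The module is installed in compiled form; this text tells all that it offers. Calls block until the motion is done:
- r.move_to(position, orientation): joint-space move of the TCP to a pose.
- r.move_linear(position, rot=None, vel=0.15): straight line of the TCP; rot=None keeps the orientation; vel is the mean speed in m/s.
- r.set_joints(angles): joint-space move.
- r.set_gripper(opening, squeeze=None): opening from 0.0 (shut) to 1.0 (fully open); squeeze is the grip in N (None keeps the last); returns when the fingers have stopped.
- r.sleep(seconds).
- r.inverse_kinematics(position, orientation): joint angles nearest the present ones, or None.
- optics.get_image(name): name is "scene" or "top" or "wrist"; returns a dict with "pixels" (480x640x3 uint8, red, green, blue), "depth" (480x640 float32, m along the optical axis (not along the pixel's ray), 0 where there is no reading), "fx", "fy", "cx", "cy" (pixels), "camera_from_world" (4x4, takes a point from world to camera coordinates); the wrist camera has in their place "mount" (4x4, takes a point from camera to tool coordinates, whose origin is the TCP and whose axes are the flange's). Camera axes: x right, y down, z forward; pixel columns grow to the right and rows downward; lengths in m; the calibration is good to about 2 mm. A picture is of the moment at which its call begins: read the wrist's pose just before it.
A pose or a line that the arm cannot do raises r.PlanningError and nothing moves.
- r.hand_in(): hands the job in, once; it reports no verdict.
Readings, each from a call of its own:
- r.current_t(): time.
- r.current_q(): joint angles.
- r.current_qvel(): joint speeds.
- r.current_effort(): joint torques, N m.
- r.current_tool_pos(): TCP position.
- r.current_ee_rot(): TCP orientation.
- r.current_contact_force(): force on the tool from outside, world axes, zero at the start.
- r.current_torque(): the same for the moment, N m.
- r.current_opening(): opening from 0.0 (shut) to 1.0 (fully open).
Only numpy, scipy, OpenCV 4.12 (cv2) and the standard library are available. Lean on these libraries where they do the work, as an engineer would, in place of code of your own. Each camera call takes 0.05 s, during which the arm holds its last target.

## Working session

There is one attempt and no reset: what is moved stays moved. The work goes in short steps, each a Python script; the robot and the scene stay as the last script left them, time stands still between calls to the robot, and variables do not carry over. Pictures are saved under pics/ and viewed, and the job is handed in when it is done.

```bash
mkdir -p pics; python3 - <<'E'
from cell import r, optics
import cv2, numpy as np, pickle
print(r.current_t(), r.finger_overhang, r.current_ee_rot(), r.current_opening())
for n in ["scene","top"]:
    d=optics.get_image(n); pickle.dump(d,open(f"{n}0.pkl","wb"))
    cv2.imwrite(f"pics/{n}0.png",d["pixels"][:,:,::-1])
    print(n,d["fx"],d["cx"],d["cy"],np.round(d["camera_from_world"],3).tolist())
E
```

```text
0.0 0.022 [ 9.79181672e-01  2.02985029e-01 -7.69802271e-05 -5.70566107e-04] 1.0007620426551598
scene 529.6466815507821 324.20229003732305 240.68166331698308 [[-0.762, -0.647, -0.016, 0.401], [-0.303, 0.379, -0.875, 0.238], [0.572, -0.662, -0.485, 0.965], [0.0, 0.0, 0.0, 1.0]]
top 533.9643283935185 318.38902439948276 230.63977445329925 [[0.011, -1.0, 0.002, -0.061], [-0.989, -0.011, -0.149, 0.577], [0.149, -0.001, -0.989, 1.096], [0.0, 0.0, 0.0, 1.0]]
```

View pics/scene0.png

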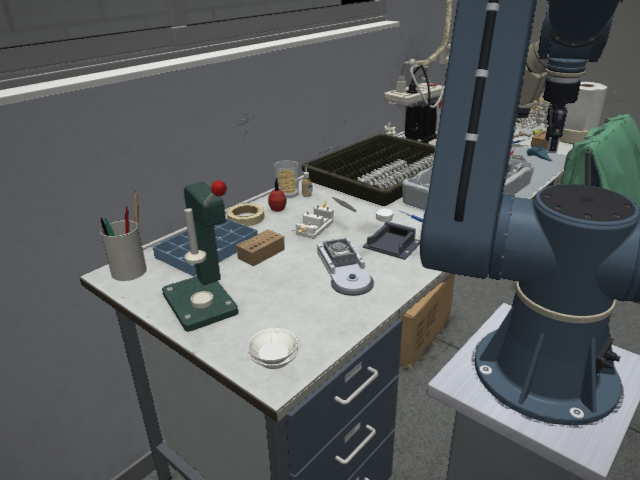

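View pics/top0.png

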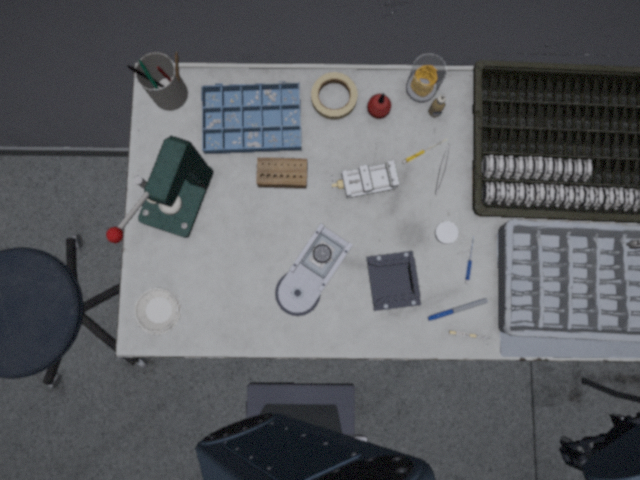

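The top view shows the pin head at about (298,292), with the track pointing up-right to its open end at about (337,237). The carrier with the watch is at (322,254), and the dock is at (393,280) with its mouth facing left. Next I'll measure these with the depth data.

```bash
cat > h.py <<'E'
import numpy as np, cv2
def cloud(d):
    z=d["depth"]; v,u=np.mgrid[:480,:640]
    P=np.stack([(u-d["cx"])/d["fx"]*z,(v-d["cy"])/d["fy"]*z,z,np.ones_like(z)],-1)
    return (P@np.linalg.inv(d["camera_from_world"]).T)[...,:3]
def ortho(d,x0,x1,y0,y1,z,s=2000):
    # plane at height z resampled: col = (y1-y)*s, row=(x1-x)*s
    W=int((y1-y0)*s);H=int((x1-x0)*s)
    c,rw=np.meshgrid(np.arange(W),np.arange(H))
    p=np.stack([x1-rw/s,y1-c/s,np.full(c.shape,z),np.ones(c.shape)],-1)@np.asarray(d["camera_from_world"]).T
    mu=(p[...,0]/p[...,2]*d["fx"]+d["cx"]).astype(np.float32);mv=(p[...,1]/p[...,2]*d["fy"]+d["cy"]).astype(np.float32)
    return cv2.remap(d["pixels"],mu,mv,cv2.INTER_CUBIC)
E
python3 - <<'E'
import pickle,cv2,numpy as np
from h import *
d=pickle.load(open("top0.pkl","rb"))
P=cloud(d)
for n,(u,v) in dict(pin=(298,292),tend=(337,235),car=(322,254),dock=(393,280),dw=(416,280),dstop=(413,280),block=(282,172),tin=(447,232),marker=(457,309),dish=(157,308),bench=(350,330)).items(): print(n,np.round(P[v,u],4))
im=ortho(d,.36,.66,-.26,.08,.034,2200)
cv2.imwrite("pics/orth0.png",im[:,:,::-1])
E
```

```text
pin [ 0.4483 -0.0122  0.0199]
tend [ 0.5729 -0.0952  0.0161]
car [ 0.5276 -0.0626  0.0479]
dock [ 0.4765 -0.2169  0.0124]
dw [ 0.4753 -0.2612  0.0419]
dstop [ 0.4753 -0.2551  0.0405]
block [0.7072 0.0262 0.0377]
tin [ 0.5816 -0.3345  0.0197]
marker [ 0.416  -0.3541  0.0104]
dish [0.4112 0.2897 0.0122]
bench [ 0.3688 -0.1248  0.0019]
```

View pics/orth0.png

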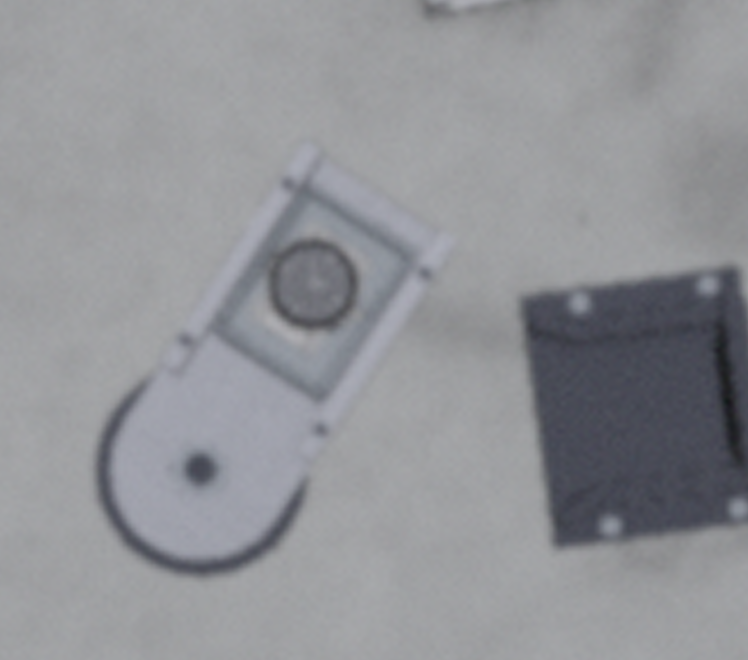

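```bash
cat >> h.py <<'E'
def Q(yaw): # tool down, tool x at yaw
    return [np.cos(yaw/2),np.sin(yaw/2),0.,0.]
def wcam(r,optics):
    from scipy.spatial.transform import Rotation as R
    T=np.eye(4);T[:3,:3]=R.from_quat(r.current_ee_rot()).as_matrix();T[:3,3]=r.current_tool_pos()
    d=optics.get_image("wrist"); d["camera_from_world"]=np.linalg.inv(T@np.asarray(d["mount"])); return d
E
python3 - <<'E'
from cell import r, optics
from h import *
import pickle
d=wcam(r,optics); print(np.round(d["mount"],3).tolist(),d["fx"],r.current_t())
for yaw in (1.0,1.3,-2.14):
  for p in ([.46,-.10,.36],[.40,-.12,.36]):
    q=r.inverse_kinematics(p,Q(yaw)); print(yaw,p,None if q is None else np.round(q,2))
M=np.asarray(d["mount"])
# camera position/axis in world for tool-down yaw
for yaw in(1.0,1.3):
  from scipy.spatial.transform import Rotation as R
  Rm=R.from_quat(Q(yaw)).as_matrix(); print(yaw,Rm@M[:3,3],Rm@M[:3,2])
E
```

```text
[[-0.0, -0.95, -0.313, 0.08], [1.0, 0.0, -0.001, -0.001], [0.001, -0.313, 0.95, -0.12], [0.0, 0.0, 0.0, 1.0]] 363.94124857296134 0.15
1.0 [0.46, -0.1, 0.36] [-0.31  0.11  1.7  -0.    1.34  0.26]
1.0 [0.4, -0.12, 0.36] [-0.4  -0.    1.81 -0.    1.33  0.17]
1.3 [0.46, -0.1, 0.36] [-0.31  0.11  1.7  -0.    1.34 -0.04]
1.3 [0.4, -0.12, 0.36] [-0.4  -0.    1.81 -0.    1.33 -0.13]
-2.14 [0.46, -0.1, 0.36] None
-2.14 [0.4, -0.12, 0.36] None
1.0 [0.04280655 0.06786247 0.12007782] [-0.16948864 -0.26291404 -0.94981567]
1.3 [0.02083992 0.0774817  0.12007782] [-0.08422227 -0.30125869 -0.94981567]
```

```bash
python3 - <<'E'
from cell import r, optics
from h import *
import pickle
r.move_to([.49,-.11,.27],Q(1.2)); r.set_gripper(0.0)
d=wcam(r,optics); pickle.dump(d,open("w1.pkl","wb"))
cv2.imwrite("pics/w1.png",d["pixels"][:,:,::-1])
cv2.imwrite("pics/w1o.png",ortho(d,.36,.66,-.29,.05,.034,2200)[:,:,::-1])
print(r.current_t(),r.current_tool_pos(),r.current_opening())
E
```

```text
2.7167 [ 0.49000631 -0.10997045  0.27000642] 0.0023970529749179183
```

View pics/w1.png

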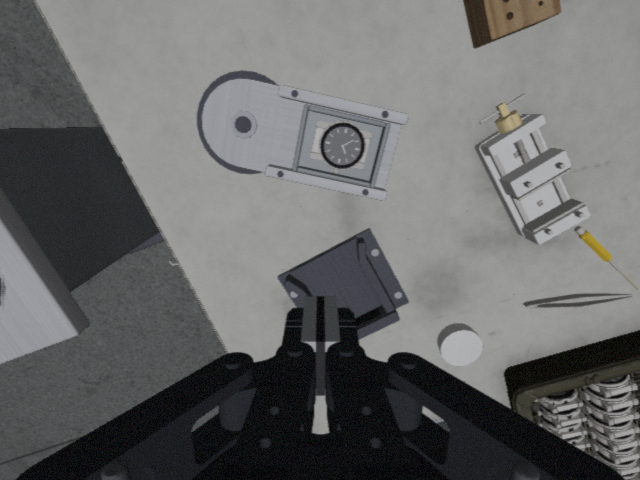

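View pics/w1o.png

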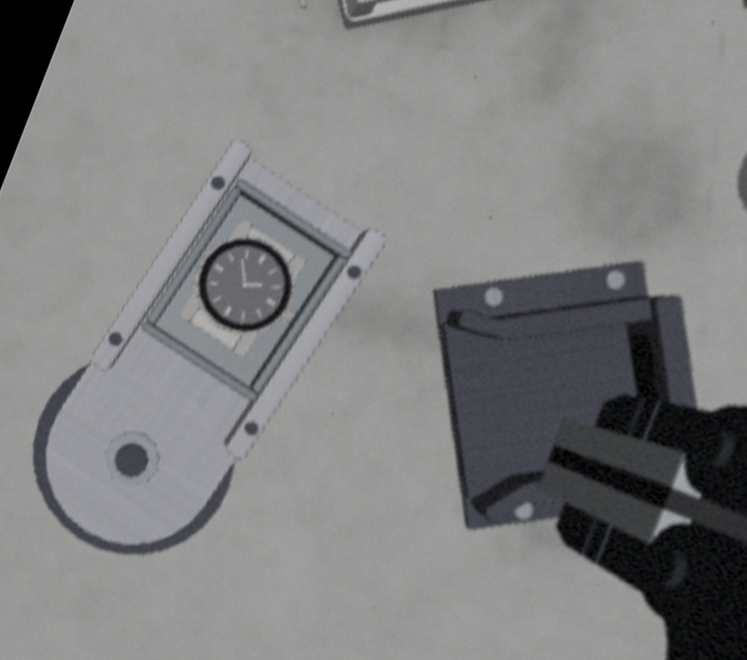

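```bash
cat >> h.py <<'E'
def proj(d,p):
    p=np.asarray(p,float); q=np.c_[p,np.ones(len(p))]@np.asarray(d["camera_from_world"]).T
    return np.c_[q[:,0]/q[:,2]*d["fx"]+d["cx"],q[:,1]/q[:,2]*d["fy"]+d["cy"]]
def loc(px,py,yaw,pts):
    pts=np.asarray(pts,float);c,s=np.cos(yaw),np.sin(yaw)
    return np.c_[px+c*pts[:,0]-s*pts[:,1],py+s*pts[:,0]+c*pts[:,1],pts[:,2]]
def overlay(d,px,py,ty,dy,name,k=3,box=None,cm=None):
    im=cv2.resize(d["pixels"][:,:,::-1],None,fx=k,fy=k,interpolation=cv2.INTER_CUBIC)
    def pl(pts,yaw,col,closed=True):
        a=((proj(d,loc(px,py,yaw,np.array(pts)/1000.))+.5)*k-.5)
        cv2.polylines(im,[np.round(a*8).astype(np.int32)],closed,col,1,cv2.LINE_AA,3)
    for s in(1,-1): pl([(30,32*s,34),(152,32*s,34),(152,42*s,34),(30,42*s,34)],ty,(0,0,255))
    pl([(13*np.cos(t),13*np.sin(t),22) for t in np.linspace(0,6.28,40)],ty,(0,255,0))
    for s in(1,-1): pl([(158,60*s,0),(245,60*s,0)],dy,(0,255,255),False)
    pl([(158,33,12.7),(158,-33,12.7)],dy,(0,255,255),False)
    pl([(158,60,5),(158,-60,5)],dy,(255,255,0),False)
    pl([(245,33,40),(245,-33,40)],dy,(0,165,255),False)
    for s in(1,-1): pl([(175,33*s,34),(245,33*s,34)],dy,(0,165,255),False)
    if cm: pl([(cm+a,b,46) for a,b in((-40,-30),(40,-30),(40,30),(-40,30))],ty,(255,0,255))
    if box: im=im[box[1]*k:box[3]*k,box[0]*k:box[2]*k]
    cv2.imwrite(name,im)
E
python3 - <<'E'
from h import *; import pickle
d=pickle.load(open("w1.pkl","rb")); P=cloud(d)
for u,v in((243,125),(260,110),(340,145),(350,95),(340,270),(375,255),(345,225),(400,130)): print(u,v,np.round(P[v,u],4))
# pin from depth-located center
overlay(d,.4485,-.0105,-.579,-1.43,"pics/ov1.png",3,(190,60,440,250),100)
E
```

```text
243 125 [ 0.4486 -0.0095  0.0211]
260 110 [ 0.4686 -0.0024  0.0143]
340 145 [ 0.5287 -0.0591  0.0462]
350 95 [ 5.56e-01 -2.08e-02 -5.00e-04]
340 270 [ 0.4826 -0.189   0.0116]
375 255 [ 0.525  -0.1879  0.0074]
345 225 [ 0.5053 -0.1458 -0.0024]
400 130 [ 0.5899 -0.0695  0.0133]
```

View pics/ov1.png

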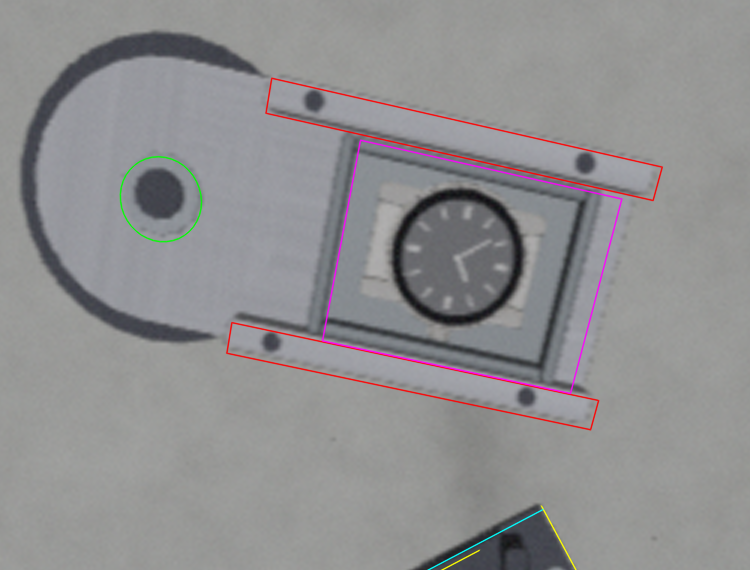

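```bash
python3 - <<'E'
from h import *; import pickle
d=pickle.load(open("w1.pkl","rb"))
overlay(d,.449,-.0105,-.58,-1.43,"pics/ov2.png",4,(260,215,440,350),96)
E
```

```text
(no output)
```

View pics/ov2.png

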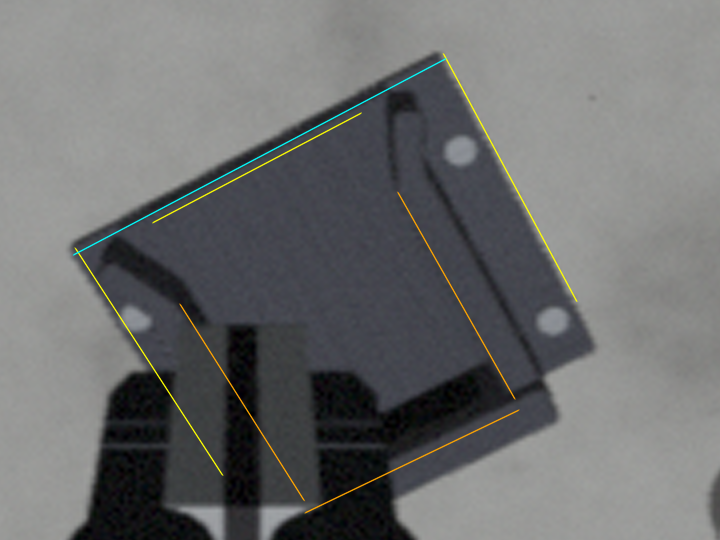

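```bash
python3 - <<'E'
from h import *; import pickle
d=pickle.load(open("top0.pkl","rb"))
overlay(d,.4485,-.0120,-.58,-1.43,"pics/ov3.png",5,(270,222,425,322),98)
E
```

```text
(no output)
```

View pics/ov3.png

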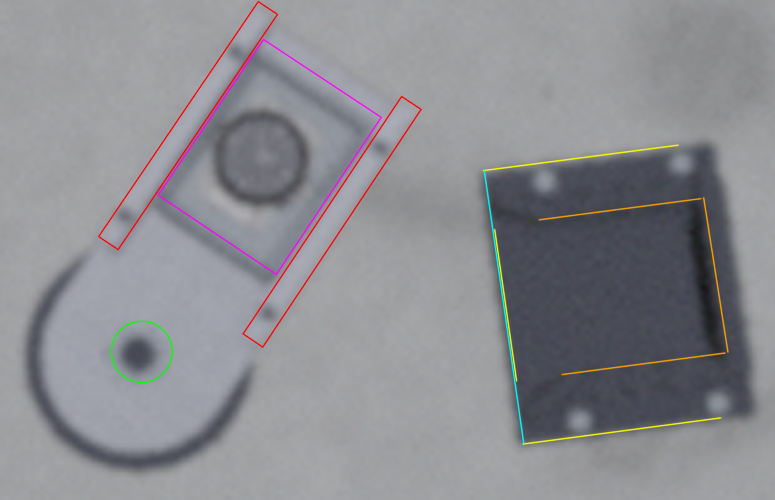

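```bash
cat >> h.py <<'E'
PX,PY,DY=.4485,-.011,-1.43
def L(yaw,x,y,z): return loc(PX,PY,yaw,[[x,y,z]])[0].tolist()
E
python3 - <<'E'
from cell import r, optics
from h import *
import pickle
y0=-.58; Z=.034
r.move_to(L(y0,.135,.070,.11),Q(y0+np.pi/2))
r.move_linear(L(y0,.135,.070,Z),vel=.12)
print(r.current_t(),r.current_contact_force())
r.move_linear(L(y0,.135,.054,Z),vel=.05)
print(r.current_t(),r.current_contact_force())
for a in np.linspace(y0,-1.40,8)[1:]:
    r.move_linear(L(a,.135,.053,Z),Q(a+np.pi/2),vel=.07)
    print(round(r.current_t(),2),np.round(a,3),np.round(r.current_contact_force(),1),np.round(r.current_q()[5],2))
d=wcam(r,optics);cv2.imwrite("pics/w2.png",d["pixels"][:,:,::-1]); pickle.dump(d,open("w2.pkl","wb"))
d=optics.get_image("top");cv2.imwrite("pics/t2.png",cv2.resize(d["pixels"][200:350,220:440,::-1],None,fx=3,fy=3,interpolation=2))
E
```

```text
4.3583 [0.68620353 0.35055068 0.59027248]
4.825 [ 0.47424329 -0.39460864 -0.18086763]
5.23 -0.697 [-0.2  0.4  0.1] 0.52
5.62 -0.814 [-0.6  0.7  0.1] 0.61
6.02 -0.931 [ 0.7  0.6 -0.1] 0.7
6.41 -1.049 [-1.1 -0.2 -0.3] 0.79
6.8 -1.166 [ 1.1 -0.5  0.7] 0.88
7.19 -1.283 [-0.4  0.6 -0.2] 0.97
7.58 -1.4 [ 1.3  0.7 -0.4] 1.06
```

View pics/w2.png

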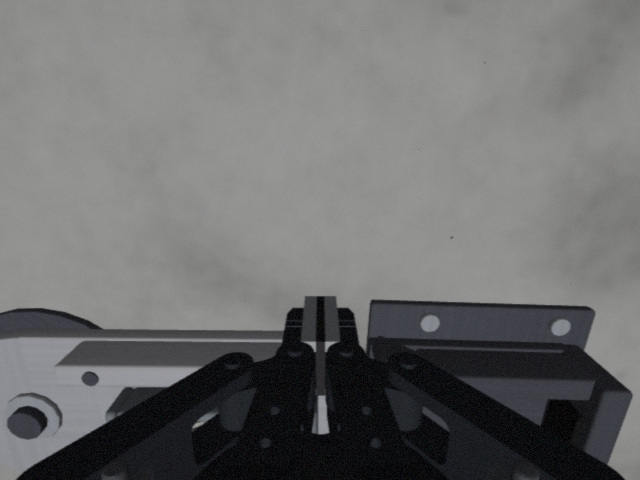

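View pics/t2.png

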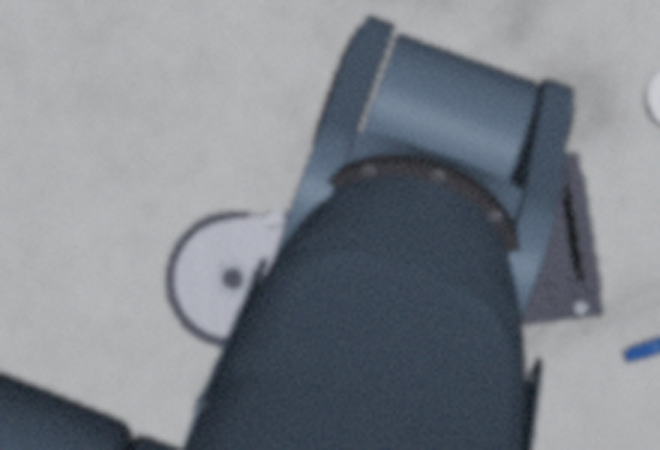

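```bash
python3 - <<'E'
from cell import r, optics
from h import *
import pickle
a=-1.40
r.move_linear(L(a,.135,.063,.034),vel=.08)
r.move_linear(L(a,.135,.070,.12),vel=.2)
r.move_to([.385,-.14,.25],Q(.14))
d=wcam(r,optics);cv2.imwrite("pics/w3.png",d["pixels"][:,:,::-1]); pickle.dump(d,open("w3.pkl","wb"))
print(r.current_t())
d=optics.get_image("top");cv2.imwrite("pics/t3.png",cv2.resize(d["pixels"][200:350,220:440,::-1],None,fx=3,fy=3,interpolation=2))
E
```

```text
9.4167
```

View pics/w3.png

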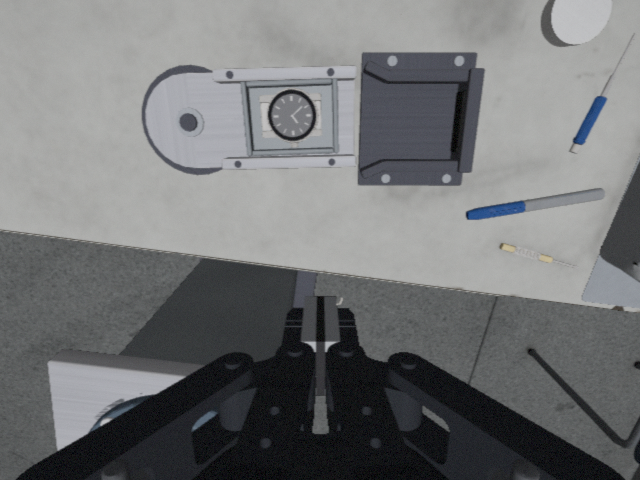

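View pics/t3.png

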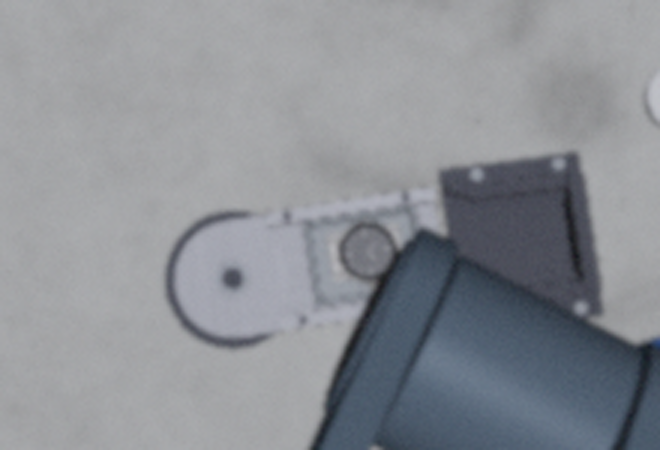

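```bash
cat > m.py <<'E'
import sys,pickle
from h import *
from scipy import ndimage
d=pickle.load(open(sys.argv[1],"rb"))
# ortho in dock frame: col along dock x (mm*4), row along -y
S=4; a=DY
def patch(z,x0=-20,x1=260,y0=-70,y1=70):
    W=(x1-x0)*S//1;H=(y1-y0)*S
    c,rw=np.meshgrid(np.arange(W),np.arange(H))
    l=np.stack([x0+c/S,y1-rw/S,np.full(c.shape,z)],-1).reshape(-1,3)/1000
    p=proj(d,loc(PX,PY,a,l)).astype(np.float32).reshape(H,W,2)
    return cv2.remap(d["pixels"],p[...,0],p[...,1],cv2.INTER_CUBIC)
im=patch(float(sys.argv[3]) if len(sys.argv)>3 else 34)
im=im[:,:,::-1].copy(); im=im[:, :]
cv2.imwrite(sys.argv[2],cv2.resize(im,(800,400),interpolation=cv2.INTER_AREA)) # 2.857 px/mm
E
python3 m.py w3.pkl pics/m3.png
```

```text
(no output)
```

View pics/m3.png

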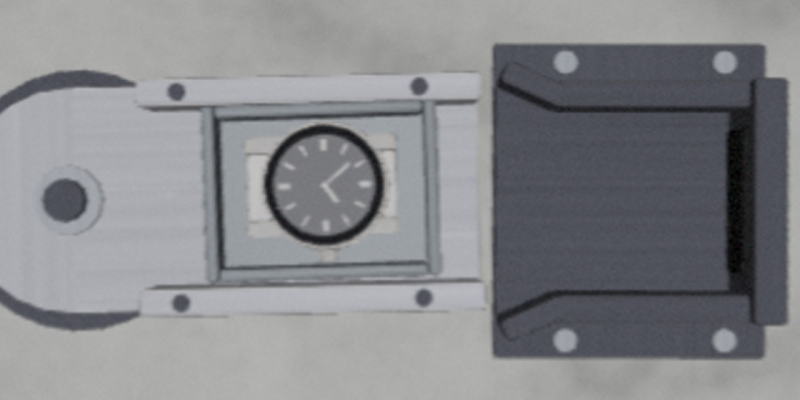

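```bash
python3 - <<'E'
from cell import r, optics
from h import *
import pickle
a=-1.40; b=-1.4212
r.move_to(L(a,.135,.070,.12),Q(a+np.pi/2))
r.move_linear(L(a,.135,.063,.034),vel=.12)
r.move_linear(L(a,.135,.0545,.034),vel=.06)
r.move_linear(L(b,.135,.053,.034),Q(b+np.pi/2),vel=.03)
r.sleep(.2)
print(r.current_contact_force(), r.current_tool_pos()-np.array(L(b,.135,.053,.034)))
r.move_linear(L(b,.135,.063,.034),vel=.08)
r.move_linear(L(b,.135,.070,.12),vel=.2)
r.move_to([.385,-.14,.25],Q(.14))
d=wcam(r,optics); pickle.dump(d,open("w4.pkl","wb"))
print(r.current_t())
E
python3 m.py w4.pkl pics/m4.png
```

```text
[-1.03750229  0.51023426  0.60215582] [-5.98142660e-05  6.23770132e-05 -8.57987213e-05]
13.675
```

View pics/m4.png

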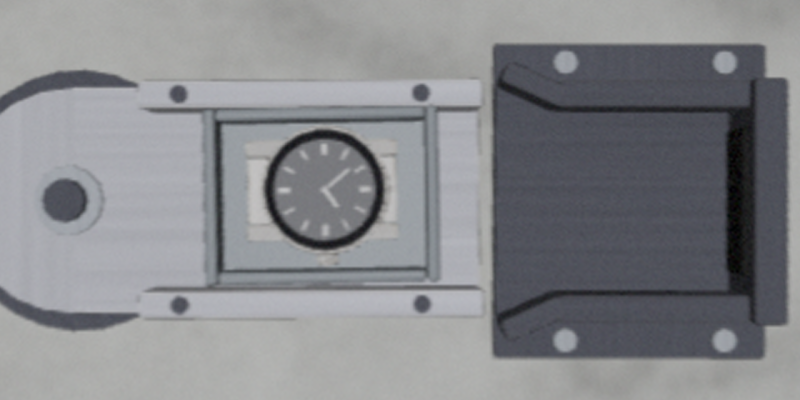

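```bash
python3 - <<'E'
from cell import r, optics
from h import *
import pickle
a=DY; Z=.042; ax=np.array([np.cos(a),np.sin(a),0]); q=Q(a+np.pi)
f=lambda: float(-np.dot(r.current_contact_force(),ax))
r.move_to(L(a,.032,0,.12),q)
r.move_linear(L(a,.032,0,Z),vel=.12)
print(r.current_t(),np.round(r.current_contact_force(),1))
ok=True
for x in np.arange(.04,.1001,.01):
    r.move_linear(L(a,x,0,Z),vel=.06); F=f(); print(round(x,3),round(F,1))
    if F>12: print("ABORT");ok=False;break
print(r.current_t())
d=wcam(r,optics); pickle.dump(d,open("w5.pkl","wb"));cv2.imwrite("pics/w5.png",d["pixels"][:,:,::-1])
E
```

```text
15.6667 [0.1 0.2 0.5]
0.04 -0.6
0.05 -0.0
0.06 0.6
0.07 1.2
0.08 -1.0
0.09 -0.6
0.1 0.0
17.85
```

View pics/w5.png

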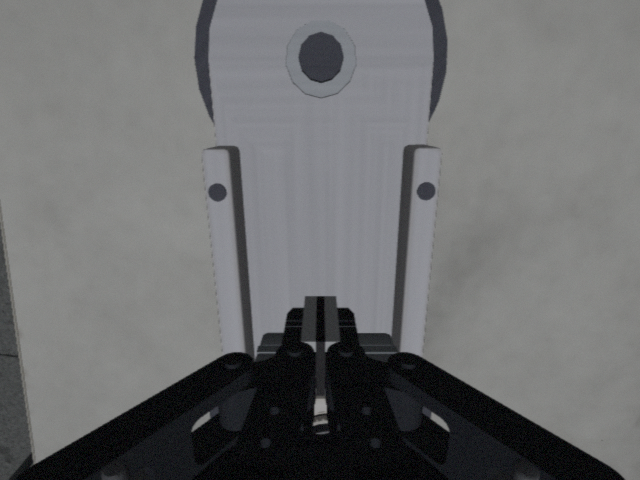

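The fingers are centred in the channel, with the track straight above them in the image. The pin is at (321,58) and the carrier's rear edge shows at about row 345, just in front of the fingers. Contact force is low, so I'll keep pushing.

```bash
python3 - <<'E'
from cell import r, optics
from h import *
import pickle
a=DY; Z=.042; ax=np.array([np.cos(a),np.sin(a),0])
f=lambda: float(-np.dot(r.current_contact_force(),ax))
ok=True
for x in np.r_[np.arange(.11,.1401,.01),.144,.147]:
    r.move_linear(L(a,x,0,Z),vel=.06); F=f(); print(round(x,3),round(F,1))
    if F>12: print("ABORT");ok=False;break
if ok:
    n=0
    for x in np.arange(.1475,.1610,.0005):
        r.move_linear(L(a,x,0,Z),vel=.02); r.sleep(.05); F=np.median([f(),f(),f()]); print(round(x,4),round(float(F),1))
        if F>8: break
print(r.current_t(),np.round(r.current_contact_force(),1))
E
```

```text
0.11 -0.6
0.12 0.0
0.13 -0.1
0.14 -0.3
0.144 -1.4
0.147 -0.4
0.1475 -0.2
0.148 1.9
0.1485 1.1
0.149 1.2
0.1495 1.5
0.15 0.3
0.1505 0.4
0.151 0.5
0.1515 1.2
0.152 0.2
0.1525 4.8
0.153 9.5
23.2667 [-0.8  9.5  3.5]
```

```bash
python3 - <<'E'
from cell import r, optics
from h import *
import pickle
a=DY
r.move_linear(L(a,.125,0,.042),vel=.1)
r.move_linear(L(a,.120,0,.15),vel=.2)
r.move_to([.385,-.14,.25],Q(.14))
d=wcam(r,optics); pickle.dump(d,open("w6.pkl","wb"));cv2.imwrite("pics/w6.png",d["pixels"][:,:,::-1])
P=cloud(d)
print(r.current_t(),r.current_contact_force())
E
python3 m.py w6.pkl pics/m6.png; python3 m.py w6.pkl pics/m6b.png 46
```

```text
25.7667 [ 0.9124346  -0.52967426  0.23465688]
```

View pics/m6.png

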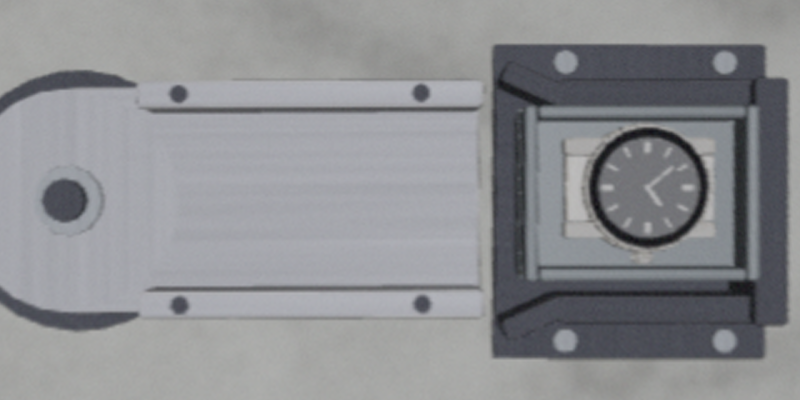

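View pics/w6.png

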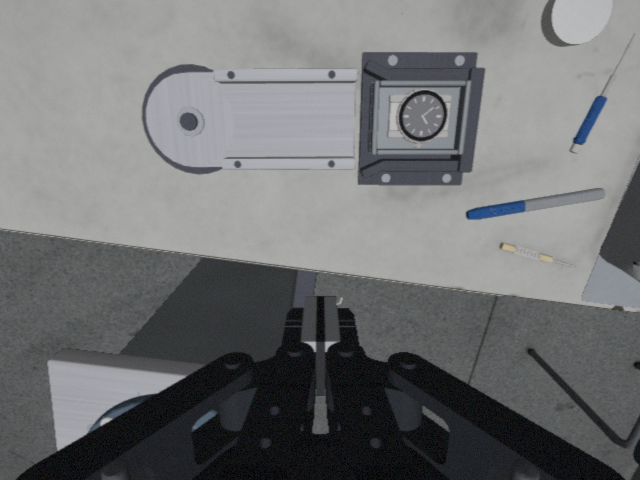

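```bash
python3 - <<'E'
from cell import r
print(r.current_t(), r.hand_in())
E
```

```text
the job is handed in; nothing more can be done
25.7667 None
```

The track is lined up with the dock and the carrier is home against the end stop. I handed the job in at 25.8 s of the 54 s allowed.

- **Track:** I pushed the +y rail from outside, about 135 mm from the pin, with the gripper shut. The first push stopped about 0.02 rad short. I looked again and a second small push closed the gap. The wrist picture then showed it parallel to the dock within about 0.003 rad, with a sideways offset of about 0.8 mm at the open end.
- **Carrier:** I slid it along the floor by its rear face, without gripping or lifting it. Axial force stayed under about 2 N. It rose to 4.8 N and then 9.5 N over the last 0.5 mm steps, which I took as reaching the stop. This was about 1 mm from where I expected it, within the calibration error.
- **Last look:** After backing the arm well clear, the carrier sat square in the dock with no visible gap at the stop. The track was still aligned and the contact force was about zero. My path stayed clear of the bystanders. I did not measure them again at the end, but the tin and the marker looked unmoved in the last picture.
- **Disagreement:** The first wrist-camera picture read about 3% small against the stated dimensions, while the top camera agreed with them. I relied on comparing track and dock within the same picture, and on force at the stop.

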